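# Put the measuring microscope's kit away

### The job

Put the measuring kit away: set the green ring gauge flat inside the green circle, the red ring gauge flat inside the red circle and the V-block inside the white rectangle, squared up with it, and push the objective, cap up, down into the sprung lens holder until it clicks and stands fully home. Set the rings and the V-block down rather than dropping them, and leave the loupe and the amber bottle undisturbed.

Things in the scene. Friction and masses are not known exactly. Their poses are not given: they have to be found in the camera images.
- ring_go: GO ring gauge: green ring lying flat, outer diameter 50 mm, hole 28 mm, 26 mm high, about 0.25 kg. Loose. Origin: centre of its underside; z up.
- ring_nogo: NO-GO ring gauge: red ring lying flat, same shape as the green one (outer diameter 50, hole 28, height 26 mm), about 0.25 kg. Loose. Origin: centre of its underside; z up.
- vblock: Steel V-block: dark grey block with bright V faces, 60 mm long (its x), 40 mm wide (its y), 36 mm high, with an upward-open V groove along its length; about 0.4 kg. Loose. Its two long outer sides are flat over the full height, 40 mm apart. Origin: centre of its underside.
- objective: Upright microscope objective: silver, blue band, black protective cap on top. Loose, 0.16 kg. Origin: centre of its underside, z up. Mounting barrel 32 mm wide from z 0 to 22 mm (foot chamfered to 26, detent groove at z 9), grip body 40 mm wide from z 30 to 66, cap 28 mm wide with flat top at z 78, which may be pressed.
- pad_green: Round black rubber pad, 92 mm in diameter and 5 mm thick, fixed to the bench, with a green circle line on it (inside diameter 68 mm). Origin: centre of its underside, so the surface is 5 mm (6 mm at the marking) above the origin.
- pad_red: Round black rubber pad, the same as the green-lined one but with a red circle line. Origin: centre of its underside; surface 5 to 6 mm above it.
- pad_white: Rectangular black rubber pad 100 mm (its x) by 80 mm (its y), 5 mm thick, fixed, with a white rectangle line on it (inside 76 by 56 mm, long side along x). Origin: centre of its underside; surface 5 to 6 mm above it.
- lens_holder: Fixed blue cup with flared mouth on a dark disc (80 mm wide, 6 thick), three brass spring housings. Origin: centre of disc underside, z up. Bore 35 mm wide, floor at z 6 mm; from z 26 it flares to 50 mm inside (58 outside) at the rim, z 34. Three sprung balls in the bore at z 15: the barrel rests on them some 9 mm short of home; 8 to 15 N straight down clicks it past them onto the floor.
- loupe: Bystander: black waisted eye loupe standing upright, 36 mm in diameter, 42 mm high, loose. Origin: centre of its underside.
- bottle: Bystander: small closed amber glass bottle with white cap and paper label, 36 mm in diameter, 68 mm high, loose. Origin: centre of its underside.

How it is judged:
At the end, for the whole second after the job is handed in: Rings and V-block flat on their own pads, centres within 12 mm, V-block within 0.3 rad of the rectangle; objective upright in the holder, within 4 mm of its axis, foot within 2.5 mm of the bore floor; all within 0.1 rad of upright, released, at rest (horizontal distance between ring_go and pad_green below 0.012 m and angle between each of ring_go, ring_nogo, vblock, objective's own z axis and vertical below 0.1 rad and z of ring_go in the frame of pad_green below 0.0085 m and linear speed of each of ring_go, ring_nogo, vblock, objective below 0.02 m/s and contact force between the fingers and ring_go below 0.1 N and horizontal distance between ring_nogo and pad_red below 0.012 m and z of ring_nogo in the frame of pad_red below 0.0085 m and contact force between the fingers and ring_nogo below 0.1 N and horizontal distance between vblock and pad_white below 0.012 m and z of vblock in the frame of pad_white below 0.0085 m and contact force between the fingers and vblock below 0.1 N and horizontal distance between objective and lens_holder below 0.004 m and z of objective in the frame of lens_holder below 0.0085 m and contact force between the fingers and objective below 0.1 N and angle between the x axis of vblock and the x axis of pad_white, either way round below 0.3 rad); the robot touches nothing.
It fails at once if the loupe is shifted more than 25 mm or tipped over (distance of loupe from where it was at the start of the episode above 0.025 m or angle between loupe's own z axis and vertical above 0.5 rad).
It fails at once if the bottle is shifted more than 25 mm or tipped over (distance of bottle from where it was at the start of the episode above 0.025 m or angle between bottle's own z axis and vertical above 0.5 rad).
It fails at once if the green ring is dropped (moves faster than 0.7 m/s out of the fingers, a fall of about 25 mm) (linear speed of ring_go above 0.7 m/s and contact force between the fingers and ring_go below 0.05 N).
It fails at once if the red ring is dropped (moves faster than 0.7 m/s out of the fingers, a fall of about 25 mm) (linear speed of ring_nogo above 0.7 m/s and contact force between the fingers and ring_nogo below 0.05 N).
It fails at once if the V-block is dropped (moves faster than 0.7 m/s out of the fingers, a fall of about 25 mm) (linear speed of vblock above 0.7 m/s and contact force between the fingers and vblock below 0.05 N).
It also fails if it takes over 106 s, if anything falls off the work surface, if the arm or the gripper's body presses on something with over 40 N, if the wrist force passes 120 N, or if a joint passes its speed limit or range.

### The arm

A 6-joint arm with a two-finger parallel gripper is mounted at the origin on the work surface. World frame = base frame: x ahead of the robot, y to its left, z up, the work surface at z = 0. Lengths are in m, angles in rad, forces in N, time in s.
With the tool pointing down it reaches from about 0.3 to 0.825 m from the base axis. Payload 5.4 kg.
Tool frame: the origin (TCP) lies at the very end of the fingers, on their centre line; the grasp point (between the pads) lies 19 mm behind it; z points along the fingers, y is the line along which they close (so a half turn about z gives the same grasp; the last joint's range is limited). The gripper opens to 92 mm and grips with 3 to 60 N. Pads are 20 mm wide; open, the fingers measure 128 mm over their backs; the gripper's body (75 mm by 189 mm) begins 69 mm behind the grasp point.
Start: joints at [-1.408, 0.158, 1.597, -0, 1.386, -0.21], TCP at [0.209, -0.535, 0.215] pointing down, gripper open.
Joint ranges: [-2.91, 2.91], [-0.94, 2.29], [0.18, 2.7], [-1.29, 4.43], [0.17, 2.64], [-3, 3]. Speed limits (rad/s): [2.57, 2.57, 3.14, 3.14, 3.14, 3.14].

### API

Orientations are given as [roll, pitch, yaw] about the fixed x, y, z axes, in that order (R = Rz(yaw) Ry(pitch) Rx(roll)).
In Python, from station import robot, imaging, job_done gives the robot as it stands.
- The arm moves only by the shell command python3 -m crank 'ROWS' [OPENING] [FORCE]. ROWS is JSON, a list of rows, each a list of 2 entries, a list of its own where there are three numbers: the shift along the tool's x, y, z in cm, then the turn about the tool's z in rad. In form: [[[tx, ty, tz], roll], ...]. A call has 1 to 12 rows; each row shifts and turns the commanded pose from where the row before left it, along the tool's axes as they then stand; what a row does not reach is not made up. A row lasts 1/12 s, in which the tool goes at most 41.7 mm and 7.16 degrees, less where a joint would pass 70% of its speed; a pose out of reach is approached as far as the arm can. A call is refused whole if a number of a shift passes 4.17 or a number of a turn 0.125, either way. A call with a gripper value outside its range is refused whole. OPENING is the finger opening in cm, from 0 to 9.19, set as the call begins (- or left out, the last holds). The fingers move at their own pace and stop on an object; FORCE is the grip in N (left out, the last holds). Time passes only in rows, so rows that do not move let the fingers close. It gives the time, the measured TCP pose, the force, the opening and the grip force at its end, in the units of the state.
- robot.get_state(): the state, without advancing time (a new reading comes with each control period).
- imaging.snapshot(name): name is "side" or "top"; returns the picture (384x512x3 uint8, blue, green, red); there is no depth.
- imaging.camera_info(name): a dict with "camera_matrix" (3x3 intrinsics, pixels), "dist_coeffs" ([k1, k2, p1, p2, k3] as OpenCV has them; the pictures are not rectified), "rvec" (rotation vector, rad) and "tvec" (3), from world to camera coordinates, as OpenCV has them. Camera axes: x right, y down, z forward; pixel columns grow to the right and rows downward; lengths in m; the calibration is good to about 2 mm. A picture is of the moment at which its call begins. camera_info takes no time and is no camera call.
- job_done(): hands the job in; it is judged then, once.
Trained networks look in the newest picture that a camera, given by its name, has taken for a name from the list of things; names that differ only in an ending like _2 or _b are one class to them, and where a whole thing is asked for, a point or a joint stands for the part that bears it (a point fixed in the world has none). Each returns a list of dicts, best first, with "p" (0 to 1); they miss things now and then, are a little off and sometimes report something else, mostly with a low value. They report only what shows in the picture. A call takes as long as a camera call.
- imaging.search_frame(label, camera): "centre" ([x, y, z] in m, in world coordinates, good to about 4 mm: the middle of the surface that is visible of it).
- imaging.place_of(label, camera): "centre" ([x, y, z] in m, in world coordinates, good to about 4 mm: a listed point, or the origin of a listed thing).
The state is a dict: "time_s": time; "q": joint angles; "qd": joint speeds; "joint_efforts": joint torques, N m; "position": TCP position; "ee_rot": TCP orientation; "wrist_force": force on the tool from outside, world axes, zero at the start; "torque": the same for the moment, N m; "width": finger opening in m; "gripper_force": force on a finger pad.
Only numpy, scipy, OpenCV 4.12 (cv2) and the standard library are available. Lean on these libraries where they do the work, as an engineer would, in place of code of your own. Each camera call takes 0.05 s, during which the arm holds its last target. There are 200 camera calls.

## Working session

There is one attempt and no reset: what is moved stays moved. The work goes in short steps, Python scripts to look and compute and a shell command to move; the robot and the scene stay as the last step left them, time stands still between calls to the robot, and variables do not carry over. Pictures are saved under pics/ and viewed, at most 14 in all, crops included, and the job is handed in when it is done.

```bash
mkdir -p pics; ls
python3 - <<'E'
from station import robot, imaging
import cv2,numpy as np
s=robot.get_state();print(s['time_s'],s['position'],s['ee_rot'],s['width'])
for c in("top","side"):
    cv2.imwrite(f"pics/{c}0.png",imaging.snapshot(c))
    i=imaging.camera_info(c);R=cv2.Rodrigues(np.array(i['rvec']))[0];print(c,-R.T@np.array(i['tvec']).ravel(),R[2])
    for l in "ring_go ring_nogo vblock objective pad_green pad_red pad_white lens_holder loupe bottle".split():
        print(c,l,[(np.round(d['centre'],3).tolist(),round(d['p'],2)) for d in imaging.place_of(l,c)[:2]])
E
```

```text
pics
0.0 [ 0.20930712 -0.53487765  0.21362481] [-3.13972656e+00 -3.93977290e-04  3.72811219e-01] 0.09213663871013046
top [0.38668271 0.01474677 0.99114844] [ 0.14415824  0.00710214 -0.98952916]
top ring_go [([0.458, -0.079, -0.004], 0.5)]
top ring_nogo [([0.438, 0.262, -0.001], 0.71), ([0.442, 0.1, -0.002], 0.64)]
top vblock [([0.441, 0.1, -0.001], 0.55)]
top objective [([0.442, -0.265, -0.002], 0.76)]
top pad_green [([0.641, 0.099, -0.0], 0.86)]
top pad_red [([0.62, -0.094, -0.0], 0.68)]
top pad_white [([0.642, -0.252, -0.002], 0.64)]
top lens_holder [([0.638, 0.287, -0.001], 0.73)]
top loupe [([0.539, 0.167, 0.0], 0.66)]
top bottle [([0.544, -0.184, 0.0], 0.54)]
side [ 0.36531492 -0.66811601  0.53237894] [ 0.18826098  0.80324254 -0.56511877]
side ring_go [([0.455, -0.073, -0.002], 0.66), ([0.623, -0.092, -0.001], 0.3)]
side ring_nogo [([0.434, 0.263, -0.0], 0.84)]
side vblock [([0.443, 0.105, 0.0], 0.84)]
side objective [([0.438, -0.266, -0.0], 0.85), ([0.646, -0.249, 0.003], 0.59)]
side pad_green [([0.642, 0.098, -0.003], 0.58)]
side pad_red [([0.623, -0.092, -0.002], 0.8), ([0.642, 0.099, -0.003], 0.26)]
side pad_white [([0.644, -0.25, 0.001], 0.73), ([0.643, 0.096, -0.004], 0.32)]
side lens_holder [([0.642, 0.288, -0.0], 0.57)]
side loupe [([0.534, 0.167, -0.001], 0.75)]
side bottle [([0.548, -0.184, 0.0], 0.75), ([0.443, 0.103, 0.0], 0.64)]
```

View pics/top0.png

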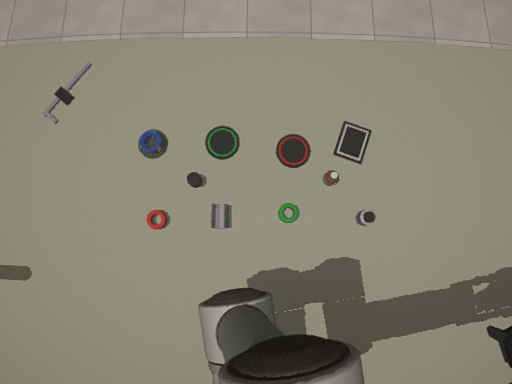

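View pics/side0.png

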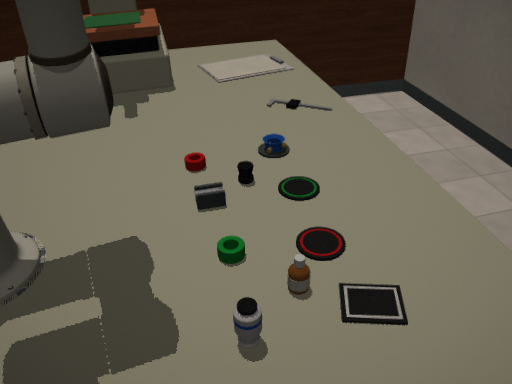

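The pictures agree with the detections. In the top view the V-block is at about (221,216) and roughly aligned with world x. The white pad is at (352,142), turned about -0.3 rad, and the bottle is at (331,177). Next I'll refine positions, heights and angles by segmentation.

```bash
cat > h.py <<'E'
from station import robot, imaging
import cv2,numpy as np
def cam(c):
    i=imaging.camera_info(c);K=np.array(i['camera_matrix']);D=np.array(i['dist_coeffs'])
    R=cv2.Rodrigues(np.array(i['rvec']))[0];t=np.array(i['tvec'],float).ravel();return K,D,R,t
def ray(c,uv):
    K,D,R,t=cam(c);p=cv2.undistortPoints(np.array([[uv]],float),K,D)[0,0]
    return -R.T@t, R.T@np.array([p[0],p[1],1])
def onz(c,uv,z):
    o,d=ray(c,uv);return o+d*(z-o[2])/d[2]
def proj(c,P):
    K,D,R,t=cam(c);return cv2.projectPoints(np.array([P],float),cv2.Rodrigues(R)[0],t,K,D)[0][0,0]
def tri(u1,u2):
    (a,d),(b,e)=ray("top",u1),ray("side",u2);s=np.linalg.lstsq(np.c_[d,-e],b-a,rcond=None)[0]
    p,q=a+s[0]*d,b+s[1]*e;return (p+q)/2,np.linalg.norm(p-q)
def blob(img,c,P,r,f):
    """largest blob of mask f(hsv) within r px of the projection of P; returns contour"""
    u,v=proj(c,P).round().astype(int);h=cv2.cvtColor(img,cv2.COLOR_BGR2HSV);m=f(h).astype(np.uint8)
    w=np.zeros_like(m);w[max(v-r,0):v+r,max(u-r,0):u+r]=1
    cs=cv2.findContours(m*w,cv2.RETR_EXTERNAL,cv2.CHAIN_APPROX_NONE)[0]
    return cv2.convexHull(max(cs,key=cv2.contourArea)) if cs else None
green=lambda h:(abs(h[...,0].astype(int)-65)<15)&(h[...,1]>120)&(h[...,2]>60)
red=lambda h:((h[...,0]<8)|(h[...,0]>172))&(h[...,1]>150)&(h[...,2]>60)
blue=lambda h:(abs(h[...,0].astype(int)-113)<14)&(h[...,1]>110)&(h[...,2]>60)
white=lambda h:(h[...,1]<60)&(h[...,2]>120)
blk=lambda h:(h[...,2]<60)
E
python3 - <<'E'
from h import *
im={c:cv2.imread(f"pics/{c}0.png") for c in("top","side")}
G=dict(ring_go=((.457,-.076,.013),green,20),ring_nogo=((.436,.262,.013),red,20),pad_green=((.641,.098,.006),green,28),pad_red=((.621,-.093,.006),red,28),pad_white=((.643,-.251,.006),white,36),holder=((.64,.287,.025),blue,25))
for n,(P,f,r) in G.items():
    uv={}
    for c in im:
        k=blob(im[c],c,P,r if c=="top" else int(r*1.1),f)
        if k is None: print(n,c,'none');continue
        e=cv2.minAreaRect(k) if n=="pad_white" else cv2.fitEllipse(k); uv[c]=e[0]
        print(n,c,np.round(e[0],1),np.round(e[1],1),round(e[2]),onz(c,e[0],P[2]).round(4))
        if n=="pad_white":
            b=[onz(c,p,.006) for p in cv2.boxPoints(e)];d=[b[1]-b[0],b[2]-b[1]]
            print([ (round(np.hypot(x[0],x[1]),3),round(np.arctan2(x[1],x[0]),3)) for x in d])
    if len(uv)==2:print(' tri',*[np.round(x,4) for x in tri(uv["top"],uv["side"])])
T=im["top"];S=im["side"]
def crop(I,c,P,r,k):
    u,v=proj(c,P).round().astype(int);return cv2.resize(I[v-r:v+r,u-r:u+r],(k,k),interpolation=cv2.INTER_CUBIC)
o=np.hstack([crop(T,"top",(.442,.102,.036),25,260),crop(S,"side",(.442,.102,.02),25,260),crop(T,"top",(.44,-.265,.07),25,260)])
print(proj("top",(.442,.102,.036)),proj("side",(.442,.102,.02)),proj("top",(.44,-.265,.07)))
cv2.imwrite("pics/crop1.png",o)
E
```

```text
ring_go top [288.1 212.4] [18.1 18.6] 62 [ 0.455  -0.0743  0.013 ]
ring_go side [230.4 244.5] [17.3 27.1] 85 [ 0.4558 -0.063   0.013 ]
 tri [ 0.4543 -0.0734  0.022 ] 0.0002
ring_nogo top [156. 219.] [18.4 18.7] 75 [0.434  0.2673 0.013 ]
ring_nogo side [194.1 158.2] [12.2 19.4] 81 [0.4332 0.2788 0.013 ]
 tri [0.4329 0.2654 0.0203] 0.0013
pad_green top [221.9 141.9] [27.6 29. ] 77 [0.6417 0.1008 0.006 ]
pad_green side [298.6 186.8] [19.2 34.9] 92 [0.6406 0.0959 0.006 ]
 tri [0.6426 0.1012 0.0024] 0.0002
pad_red top [292.8 150.1] [28.4 29.4] 102 [ 0.6209 -0.0879  0.006 ]
pad_red side [320.5 241.8] [27.4 42.7] 95 [ 0.6196 -0.0927  0.006 ]
 tri [ 0.6217 -0.0883  0.002 ] 0.0003
pad_white top [352.5 142.5] [71. 71.] 90 [ 0.644  -0.2491  0.006 ]
[(np.float64(0.198), np.float64(-1.547)), (np.float64(0.199), np.float64(3.088))]
pad_white side [369.5 300.5] [77. 77.] 90 [ 0.6429 -0.2495  0.006 ]
[(np.float64(0.135), np.float64(-0.282)), (np.float64(0.169), np.float64(-2.088))]
 tri [ 0.6437 -0.2491  0.0055] 0.0009
holder top [149.7 140.8] [20.2 21.4] 65 [0.6392 0.2909 0.025 ]
holder side [273.3 139.1] [10.3 21.7] 90 [0.6403 0.2986 0.025 ]
 tri [0.6378 0.2896 0.0298] 0.0002
[218.75596657 216.27938315] [208.51931298 193.97305973] [367.96409607 217.37205881]
```

View pics/crop1.png

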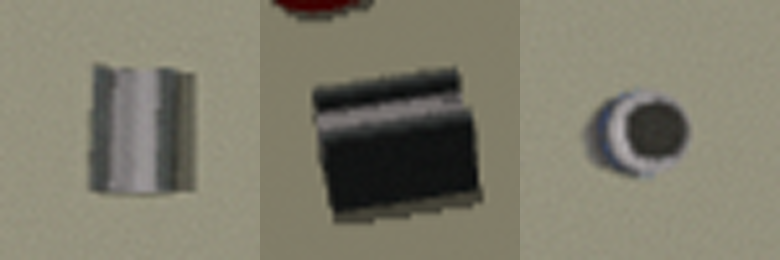

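The crops show the V-block's top face centred near top pixel (220.2,215.8) and side pixel (209.2,188.2), its ridges almost along image vertical. The cap centre is near top pixel (369,216.7). Now I need the angles and the objective's position.

Run:
```python
from h import *
im={c:cv2.imread(f"pics/{c}0.png") for c in("top","side")}
print('vb',onz("top",(219.8,215.4),.036),tri((219.8,215.4),(208.8,187.8)))
a=onz("top",(194+96/5.2,191+66/5.2),.036);b=onz("top",(194+92/5.2,191+190/5.2),.036);d=a-b;print('edge',d,np.arctan2(d[1],d[0]))
print('cap',onz("top",(368.8,216.3),.078))
for n,P,r in(("objcap",(.44,-.265,.074),14),("pad_white",(.643,-.25,.004),34)):
    uv={}
    for c in im:
        k=blob(im[c],c,P,r if c=="top" or r<20 else 44,(lambda h:h[...,2]<75) )
        e=cv2.minAreaRect(k);uv[c]=e[0];print(n,c,np.round(e[0],1),np.round(e[1],1),onz(c,e[0],P[2]).round(4))
        if r>20:
            q=cv2.approxPolyDP(k,4,True)[:,0];w=np.array([onz(c,p,.005) for p in q]);print(w.round(3).tolist())
            for i in range(len(w)):
                x=w[i]-w[i-1];print('  side',round(np.hypot(x[0],x[1]),3),round(np.arctan2(x[1],x[0]),3))
    print(tri(uv["top"],uv["side"]))
```

```text
vb [0.44423875 0.09941742 0.036     ] (array([0.44390902, 0.09935064, 0.03694402]), np.float64(0.0005459269986823431))
edge [ 0.05994907 -0.00057801  0.        ] -0.00964135735486607
cap [ 0.44213987 -0.26471594  0.078     ]
objcap top [369.  216.5] [ 9. 10.] [ 0.4419 -0.2664  0.074 ]
objcap side [246.5 306.3] [18.8 19.9] [ 0.4409 -0.2677  0.074 ]
(array([ 0.44151663, -0.26672032,  0.07287011]), np.float64(0.0008993002194335902))
pad_white top [352.2 142.1] [29.4 35.4] [ 0.6458 -0.2487  0.004 ]
[[0.704, -0.228, 0.005], [0.68, -0.299, 0.005], [0.588, -0.268, 0.005], [0.612, -0.198, 0.005]]
  side 0.097 -0.315
  side 0.075 -1.897
  side 0.097 2.813
  side 0.074 1.244
pad_white side [373.  303.9] [69.4 39.8] [ 0.6461 -0.256   0.004 ]
[[0.612, -0.199, 0.005], [0.704, -0.231, 0.005], [0.677, -0.308, 0.005], [0.586, -0.277, 0.005]]
  side 0.082 1.249
  side 0.097 -0.329
  side 0.081 -1.905
  side 0.096 2.818
(array([ 0.64853357, -0.25083637, -0.00263388]), np.float64(0.002028761439876497))
```

```bash
cat > to.py <<'E'
import sys
from station import robot
import numpy as np
s=robot.get_state();p=np.array(s['position']);y=s['ee_rot'][2]
T=[float(a) for a in sys.argv[1:]]
print('t',round(s['time_s'],2),'pos',p.round(4),'rpy',np.round(s['ee_rot'],3),'w',round(s['width'],4),'g',np.round(s['gripper_force'],1),'F',np.round(s['wrist_force'],1),'q6',round(s['q'][5],2))
if T:
    d=np.array(T[:3])-p
    print(' roll',round(y-T[3],3),'then shift cm',round(100*(np.cos(T[3])*d[0]+np.sin(T[3])*d[1]),2),round(100*(np.sin(T[3])*d[0]-np.cos(T[3])*d[1]),2),round(-100*d[2],2))
E
python3 -m crank '[[[0,0,0],0.125],[[0,0,0],0.125],[[0,0,0],0.123],[[2.3,-2.7,0],0],[[2.3,-2.7,0],0],[[2.3,-2.7,0],0],[[2.3,-2.7,0],0],[[2.3,-2.7,0],0],[[2.3,-2.7,0],0],[[2.3,-2.7,0],0],[[2.3,-2.7,0],0],[[2.3,-2.7,0],0]]' 7.5 40
python3 -m crank '[[[2.3,-2.7,0],0],[[0,0,0],0],[[0,0,0],0],[[0,0,0],0]]'
python3 to.py .4415 -.2655 .038 0
```

```text
time_s: 2.1
position: [0.4174, -0.2911, 0.2148]
ee_rot: [3.141, -0.0, -0.0]
wrist_force: [0.1, 0.3, 0.4]
width: 0.0753
gripper_force: 0.0
time_s: 2.43
position: [0.4392, -0.2659, 0.2146]
ee_rot: [3.141, 0.0, 0.0]
wrist_force: [-0.1, -0.9, -1.1]
width: 0.0748
gripper_force: 0.0
t 2.43 pos [ 0.4392 -0.2659  0.2146] rpy [3.141 0.    0.   ] w 0.0748 g 0.0 F [-0.1 -0.9 -1.1] q6 0.79
 roll 0.0 then shift cm 0.23 -0.04 17.66
```

```bash
python3 -m crank '[[[0.23,0,2.4],0],[[0,0,2.4],0],[[0,0,2.4],0],[[0,0,2.4],0],[[0,0,2.4],0],[[0,0,2.4],0],[[0,0,2],0],[[0,0,1.2],0],[[0,0,0],0],[[0,0,0],0]]' 7.5 40
python3 -m crank '[[[0,0,0],0],[[0,0,0],0],[[0,0,0],0],[[0,0,0],0],[[0,0,0],0],[[0,0,0],0],[[0,0,0],0],[[0,0,0],0]]' 3 40
python3 to.py
python3 - <<'E'
from h import *
s=imaging.snapshot("side");u,v=proj("side",(.44,-.266,.05)).astype(int)
cv2.imwrite("pics/g1.png",cv2.resize(s[v-60:v+60,u-70:u+70],None,fx=4,fy=4))
E
```

```text
time_s: 3.27
position: [0.4413, -0.2663, 0.0387]
ee_rot: [-3.141, 0.0, -0.002]
wrist_force: [0.7, 0.6, -0.3]
width: 0.0751
gripper_force: 0.0
time_s: 3.93
position: [0.4421, -0.2658, 0.039]
ee_rot: [3.141, -0.001, -0.0]
wrist_force: [-0.5, -0.3, 2.0]
width: 0.0393
gripper_force: 39.9
t 3.93 pos [ 0.4421 -0.2658  0.039 ] rpy [ 3.141e+00 -1.000e-03 -0.000e+00] w 0.0393 g 39.9 F [-0.5 -0.3  2. ] q6 0.79
```

View pics/g1.png

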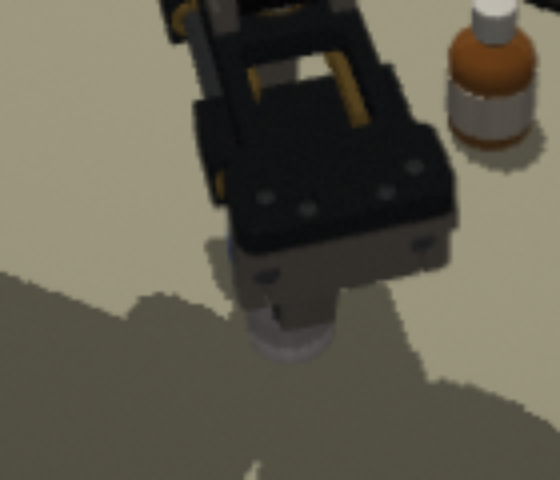

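Grip holds at 39.3 mm and the bottle is untouched. Lift and carry to above the holder.

```bash
python3 -m crank '[[[0,0,-2],0],[[0,0,-4],0],[[0,0,-4],0],[[0,0,-4],0],[[0.6,-1.7,-2],0],[[1.2,-3.4,0],0],[[1.2,-3.4,0],0],[[1.2,-3.4,0],0],[[1.2,-3.4,0],0],[[1.2,-3.4,0],0],[[1.2,-3.4,0],0],[[1.2,-3.4,0],0]]'
python3 -m crank '[[[1.2,-3.4,0],0],[[1.2,-3.4,0],0],[[1.2,-3.4,0],0],[[1.2,-3.4,0],0],[[1.2,-3.4,0],0],[[1.2,-3.4,0],0],[[1.2,-3.4,0],0],[[1.2,-3.4,0],0],[[0.6,-1.6,0],0],[[0,0,0],0],[[0,0,0],0]]'
python3 to.py .638 .2885 .12 0
python3 - <<'E'
from h import *
o=[]
for c in("top","side"):
    s=imaging.snapshot(c);u,v=proj(c,(.638,.289,.07)).astype(int)
    o.append(cv2.resize(s[max(v-45,0):v+45,u-45:u+45],(390,390),interpolation=cv2.INTER_CUBIC));print(c,u,v)
    for l in("objective","lens_holder","loupe"): print(l,[(np.round(d['centre'],4).tolist(),round(d['p'],2)) for d in imaging.place_of(l,c)[:2]])
cv2.imwrite("pics/g2.png",np.hstack(o))
E
```

```text
time_s: 4.98
position: [0.5315, -0.0086, 0.1978]
ee_rot: [-3.141, 0.001, -0.0]
wrist_force: [0.2, -0.2, -1.9]
width: 0.039
gripper_force: 39.9
time_s: 5.9
position: [0.6331, 0.2779, 0.1972]
ee_rot: [3.141, 0.002, 0.001]
wrist_force: [-0.0, -1.0, -1.3]
width: 0.0393
gripper_force: 39.9
t 5.9 pos [0.6331 0.2779 0.1972] rpy [3.141e+00 2.000e-03 1.000e-03] w 0.0393 g 39.9 F [-0.  -1.  -1.3] q6 1.81
 roll 0.001 then shift cm 0.49 -1.06 7.72
top 145 136
objective [([0.6381, 0.2806, 0.1561], 0.77)]
lens_holder [([0.6399, 0.2867, -0.0022], 0.95), ([0.4374, 0.2663, -0.0006], 0.48)]
loupe [([0.5372, 0.1658, 0.0025], 0.75)]
side 273 124
objective [([0.6312, 0.2779, 0.1598], 0.62), ([0.6477, -0.2479, 0.0031], 0.52)]
lens_holder [([0.6427, 0.2922, 0.0039], 0.57)]
loupe [([0.5335, 0.1657, 0.001], 0.7)]
```

View pics/g2.png

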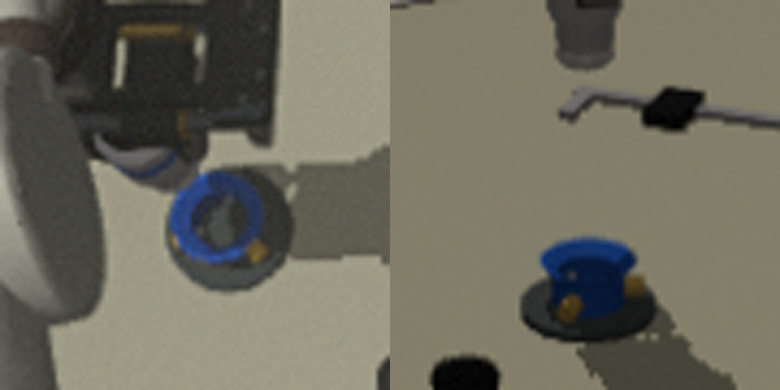

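The side crop shows the foot above the cup, the rim ellipse centred near crop (589,262). The holder estimates cluster at (.639,.289). Lower to just above the rim and compare from the side.

```bash
python3 -m crank '[[[0.3,-0.6,2],0],[[0.3,-0.5,3],0],[[0,0,3],0],[[0,0,2],0],[[0,0,1.2],0],[[0,0,0],0],[[0,0,0],0],[[0,0,0],0]]'
python3 to.py .639 .289 .08 0
python3 - <<'E'
from h import *
s=imaging.snapshot("side");u,v=proj("side",(.639,.289,.05)).astype(int);print(u,v)
cv2.imwrite("pics/g3.png",cv2.resize(s[v-30:v+30,u-40:u+40],(800,600),interpolation=cv2.INTER_CUBIC))
p=robot.get_state()['position']
for P in((p[0],p[1],p[2]-.039),(.639,.289,.034)): print(P,proj("side",P), (proj("side",P)-[u-40,v-30])*10)
E
```

```text
time_s: 6.97
position: [0.6414, 0.2887, 0.089]
ee_rot: [-3.141, -0.004, -0.0]
wrist_force: [0.4, -0.2, -1.0]
width: 0.0391
gripper_force: 39.9
t 6.97 pos [0.6414 0.2887 0.089 ] rpy [-3.141 -0.004 -0.   ] w 0.0391 g 39.9 F [ 0.4 -0.2 -1. ] q6 1.82
 roll -0.0 then shift cm -0.24 -0.03 0.9
273 131
(np.float64(0.6415394645444439), np.float64(0.28874747189303407), np.float64(0.050329057803896134)) [274.78224587 131.64107159] [417.82245868 306.41071592]
(0.639, 0.289, 0.034) [273.79255655 137.58706365] [407.92556547 365.87063655]
```

View pics/g3.png

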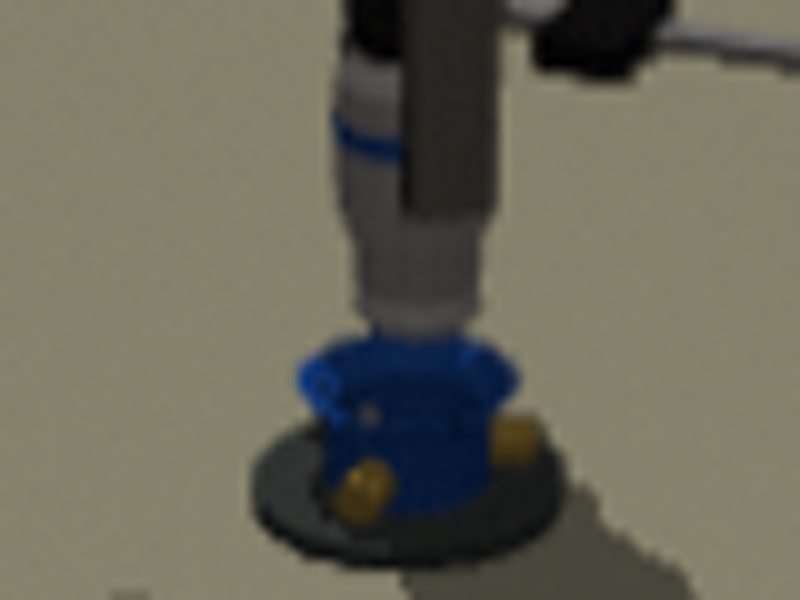

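The barrel centre (crop x≈419) sits about 2.5 mm to +x of the rim centre (409), which matches the TCP reading. Correct that and lower into the bore.

```bash
python3 -m crank '[[[-0.24,0,0.3],0],[[0,0,0.8],0],[[0,0,0.7],0],[[0,0,0.6],0],[[0,0,0.4],0],[[0,0,0.4],0],[[0,0,0],0],[[0,0,0],0]]'
python3 to.py .639 .289 .045 0
```

```text
time_s: 7.68
position: [0.6378, 0.2884, 0.0546]
ee_rot: [3.142, -0.001, -0.0]
wrist_force: [1.1, 0.1, -1.0]
width: 0.039
gripper_force: 39.9
t 7.68 pos [0.6378 0.2884 0.0546] rpy [ 3.142e+00 -1.000e-03 -0.000e+00] w 0.039 g 39.9 F [ 1.1  0.1 -1. ] q6 1.82
 roll -0.0 then shift cm 0.12 -0.06 0.96
```

```bash
python3 -m crank '[[[0,0,0.3],0],[[0,0,0.3],0],[[0,0,0],0]]' - 60
python3 -m crank '[[[0,0,0.3],0],[[0,0,0.1],0],[[0,0,0],0],[[0,0,0],0]]'
python3 to.py .639 .289 .045 0
```

```text
time_s: 7.93
position: [0.6385, 0.2888, 0.0493]
ee_rot: [-3.14, -0.003, -0.0]
wrist_force: [2.9, 1.6, -3.2]
width: 0.0388
gripper_force: 59.8
time_s: 8.27
position: [0.6381, 0.2887, 0.045]
ee_rot: [-3.141, -0.002, -0.0]
wrist_force: [3.6, 2.2, 1.0]
width: 0.039
gripper_force: 59.8
t 8.27 pos [0.6381 0.2887 0.045 ] rpy [-3.141e+00 -2.000e-03 -0.000e+00] w 0.039 g 59.8 F [3.6 2.2 1. ] q6 1.82
 roll -0.0 then shift cm 0.09 -0.03 0.0
```

```bash
python3 -m crank '[[[0,0,0.1],0],[[0,0,0.1],0],[[0,0,0],0]]'
python3 -m crank '[[[0,0,0.1],0],[[0,0,0],0]]'
```

```text
time_s: 8.52
position: [0.6385, 0.2887, 0.045]
ee_rot: [-3.141, -0.002, -0.0]
wrist_force: [-0.2, 0.4, 10.5]
width: 0.0391
gripper_force: 59.9
time_s: 8.68
position: [0.6387, 0.2887, 0.0449]
ee_rot: [-3.141, -0.002, -0.0]
wrist_force: [-1.9, -1.2, 14.0]
width: 0.0389
gripper_force: 59.9
```

The tool is stopped at z = .045 with 14 N, which fits the floor. Release, then press the cap with closed fingers as a check (home means cap top at about 84 mm).

```bash
python3 -m crank '[[[0,0,-0.3],0],[[0,0,0],0],[[0,0,0],0],[[0,0,0],0],[[0,0,-1],0],[[0,0,-3],0],[[0,0,-2.5],0],[[0,0,0],0]]' 7 40
python3 -m crank '[[[0,0,0],0],[[0,0,0],0],[[0,0,0],0],[[0,0,0],0],[[0,0,0],0],[[0,0,0],0],[[0,0,0],0],[[0,0,0],0],[[0,0,0],0],[[0,0,0],0]]' 0 20
python3 to.py .6385 .2887 .086 0
```

```text
time_s: 9.35
position: [0.6411, 0.2894, 0.1168]
ee_rot: [-3.139, -0.01, -0.0]
wrist_force: [0.2, -0.1, 0.9]
width: 0.07
gripper_force: 0.0
time_s: 10.18
position: [0.6375, 0.2884, 0.1096]
ee_rot: [-3.142, -0.0, -0.0]
wrist_force: [-0.5, -1.1, 0.1]
width: 0.0054
gripper_force: 0.0
t 10.18 pos [0.6375 0.2884 0.1096] rpy [-3.142 -0.    -0.   ] w 0.0054 g 0.0 F [-0.5 -1.1  0.1] q6 1.82
 roll -0.0 then shift cm 0.1 -0.03 2.36
```

```bash
python3 -m crank '[[[0.1,0,1],0],[[0,0,0.8],0],[[0,0,0.4],0],[[0,0,0.2],0],[[0,0,0.2],0],[[0,0,0],0]]' 0
python3 -m crank '[[[0,0,0.2],0],[[0,0,0.2],0],[[0,0,0],0]]'
python3 -m crank '[[[0,0,0.1],0],[[0,0,0],0]]'
```

```text
time_s: 10.68
position: [0.6386, 0.2885, 0.0845]
ee_rot: [-3.142, -0.0, -0.0]
wrist_force: [-2.2, -0.7, 5.7]
width: 0.0
gripper_force: 2.8
time_s: 10.93
position: [0.6406, 0.2892, 0.0847]
ee_rot: [-3.14, -0.005, -0.0]
wrist_force: [-4.4, -0.8, 18.7]
width: 0.0002
gripper_force: 9.1
time_s: 11.1
position: [0.6411, 0.2894, 0.0847]
ee_rot: [-3.14, -0.006, 0.0]
wrist_force: [-5.3, -1.7, 21.2]
width: 0.0
gripper_force: 10.6
```

Home is confirmed: cap at 84.7 mm, holding against 21 N. Red ring next.

```bash
python3 -m crank '[[[0,0,-2],0],[[0,0,-3.5],0],[[-1,0.1,-2.5],0],[[-3.9,0.5,0],0],[[-3.9,0.5,0],0],[[-3.9,0.5,0],0],[[-3.9,0.5,0],0],[[-3.9,0.4,0],0],[[0,0,0],0],[[0,0,0],0],[[0,0,0],0]]' 7.5 40
python3 to.py .4345 .264 .006 0
python3 - <<'E'
from h import *
for l in("ring_nogo","objective"):
  for c in("side","top"):
    imaging.snapshot(c);print(l,[(np.round(d['centre'],4).tolist(),round(d['p'],2)) for d in imaging.place_of(l,c)[:2]])
E
```

```text
time_s: 12.02
position: [0.4345, 0.2637, 0.1593]
ee_rot: [-3.141, -0.002, -0.0]
wrist_force: [0.8, -0.3, 0.5]
width: 0.0716
gripper_force: 0.0
t 12.02 pos [0.4345 0.2637 0.1593] rpy [-3.141e+00 -2.000e-03 -0.000e+00] w 0.0716 g 0.0 F [ 0.8 -0.3  0.5] q6 1.88
 roll -0.0 then shift cm -0.0 -0.03 15.33
ring_nogo [([0.4335, 0.2628, -0.0018], 0.58)]
ring_nogo []
objective [([0.6364, 0.2875, 0.0033], 0.57)]
objective [([0.6419, 0.2895, 0.0043], 0.73)]
```

```bash
python3 -m crank '[[[0,0,3],0],[[0,0,3],0],[[0,0,3],0],[[0,0,3],0],[[0,0,2],0],[[0,0,1.3],0],[[0,0,0],0],[[0,0,0],0],[[0,0,0],0]]' 7.5 40
python3 to.py
python3 -m crank '[[[0,0,0],0],[[0,0,0],0],[[0,0,0],0],[[0,0,0],0],[[0,0,0],0],[[0,0,0],0],[[0,0,0],0]]' 4 40
python3 -m crank '[[[0,0,-1],0],[[0,0,-2],0],[[0,0,-4],0],[[0,0,-4],0],[[0,0,0],0],[[0,0,0],0]]' 
python3 to.py .621 -.091 .117 0
```

```text
time_s: 13.17
position: [0.4346, 0.2638, 0.0067]
ee_rot: [-3.141, -0.002, -0.0]
wrist_force: [-0.0, 0.8, 1.0]
width: 0.0749
gripper_force: 0.0
t 13.17 pos [0.4346 0.2638 0.0067] rpy [-3.141e+00 -2.000e-03 -0.000e+00] w 0.0749 g 0.0 F [-0.   0.8  1. ] q6 1.88
time_s: 13.75
position: [0.4339, 0.2637, 0.0062]
ee_rot: [-3.141, -0.001, -0.0]
wrist_force: [-1.5, 0.4, 5.7]
width: 0.0485
gripper_force: 40.0
time_s: 14.25
position: [0.4351, 0.264, 0.1181]
ee_rot: [-3.14, -0.005, -0.0]
wrist_force: [0.2, 0.6, -3.4]
width: 0.0483
gripper_force: 40.0
t 14.25 pos [0.4351 0.264  0.1181] rpy [-3.14  -0.005 -0.   ] w 0.0483 g 40.0 F [ 0.2  0.6 -3.4] q6 1.88
 roll -0.0 then shift cm 18.59 35.5 0.11
```

```bash
python3 -m crank '[[[1,1.9,0],0],[[1.7,3.24,0],0],[[1.7,3.24,0],0],[[1.7,3.24,0],0],[[1.7,3.24,0],0],[[1.7,3.24,0],0],[[1.7,3.24,0],0],[[1.7,3.24,0],0],[[1.7,3.24,0],0],[[1.7,3.24,0],0],[[1.7,3.24,0],0],[[0.6,1.2,0],0]]'
python3 -m crank '[[[0,0,2],0],[[0,0,2],0],[[0,0,2],0],[[0,0,1],0],[[0,0,0],0],[[0,0,0],0],[[0,0,0],0]]'
python3 to.py .621 -.091 .0125 0
python3 - <<'E'
from h import *
o=[]
for c in("top","side"):
    s=imaging.snapshot(c);u,v=proj(c,(.621,-.091,.02)).astype(int)
    o.append(cv2.resize(s[v-40:v+40,u-40:u+40],(400,400),interpolation=cv2.INTER_CUBIC));print((proj(c,(.621,-.091,.006))-[u-40,v-40])*5)
cv2.imwrite("pics/g4.png",np.hstack(o))
E
```

```text
time_s: 15.25
position: [0.6192, -0.0958, 0.1129]
ee_rot: [3.141, 0.003, -0.003]
wrist_force: [0.8, 0.3, -3.2]
width: 0.0483
gripper_force: 40.0
time_s: 15.83
position: [0.62, -0.0916, 0.0465]
ee_rot: [3.141, -0.001, 0.0]
wrist_force: [-0.6, -0.7, -2.1]
width: 0.0489
gripper_force: 40.0
t 15.83 pos [ 0.62   -0.0916  0.0465] rpy [ 3.141e+00 -1.000e-03  0.000e+00] w 0.0489 g 40.0 F [-0.6 -0.7 -2.1] q6 1.23
 roll 0.0 then shift cm 0.1 -0.06 3.4
[199.71588199 210.47411266]
[199.316266   230.34384221]
```

View pics/g4.png

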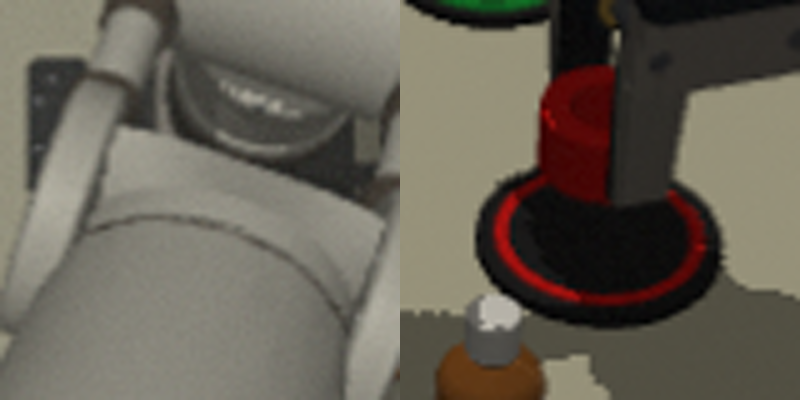

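Side view: the ring hangs centred over the red circle (crop centre about (600,240)). Lower, release and go up.

```bash
python3 -m crank '[[[0.1,0,1],0],[[0,0,1],0],[[0,0,0.8],0],[[0,0,0.4],0],[[0,0,0.1],0],[[0,0,0],0],[[0,0,0],0]]'
python3 -m crank '[[[0,0,0],0],[[0,0,0],0],[[0,0,0],0],[[0,0,0],0]]' 7.5
python3 -m crank '[[[0,0,-1],0],[[0,0,-3],0],[[0,0,-4],0],[[0,0,-3],0],[[0,0,0],0],[[0,0,0],0]]'
python3 to.py .455 -.075 .006 0
python3 - <<'E'
from h import *
for l in("ring_nogo","ring_go"):
  for c in("side","top"):
    imaging.snapshot(c);print(l,[(np.round(d['centre'],4).tolist(),round(d['p'],2)) for d in imaging.place_of(l,c)[:2]])
E
```

```text
time_s: 16.52
position: [0.6204, -0.0916, 0.0125]
ee_rot: [-3.142, -0.0, -0.0]
wrist_force: [-0.3, -0.1, -2.9]
width: 0.0486
gripper_force: 40.0
time_s: 16.85
position: [0.621, -0.0918, 0.0133]
ee_rot: [3.141, -0.001, -0.0]
wrist_force: [0.8, -0.4, 0.9]
width: 0.073
gripper_force: 0.0
time_s: 17.35
position: [0.6224, -0.0923, 0.1263]
ee_rot: [3.139, -0.006, -0.0]
wrist_force: [0.3, -0.3, -0.8]
width: 0.0752
gripper_force: 0.0
t 17.35 pos [ 0.6224 -0.0923  0.1263] rpy [ 3.139 -0.006 -0.   ] w 0.0752 g 0.0 F [ 0.3 -0.3 -0.8] q6 1.23
 roll -0.0 then shift cm -16.74 -1.73 12.03
ring_nogo [([0.6214, -0.0924, 0.0051], 0.84), ([0.6444, 0.0962, -0.0018], 0.36)]
ring_nogo []
ring_go [([0.4533, -0.0736, -0.0002], 0.72)]
ring_go []
```

Red ring placed. Now the green one.

```bash
python3 -m crank '[[[-3.4,-0.36,0],0],[[-3.4,-0.36,0],0],[[-3.4,-0.36,0],0],[[-3.4,-0.36,0],0],[[-3.2,-0.36,0],0],[[0,0,3],0],[[0,0,3],0],[[0,0,3],0],[[0,0,2],0],[[0,0,0.6],0],[[0,0,0],0],[[0,0,0],0]]' 7.5 40
python3 to.py .454 -.074 .006 0
```

```text
time_s: 18.75
position: [0.4529, -0.0738, 0.0072]
ee_rot: [3.141, -0.0, -0.0]
wrist_force: [0.4, -0.8, 1.0]
width: 0.075
gripper_force: 0.0
t 18.75 pos [ 0.4529 -0.0738  0.0072] rpy [ 3.141 -0.    -0.   ] w 0.075 g 0.0 F [ 0.4 -0.8  1. ] q6 1.15
 roll -0.0 then shift cm 0.11 0.02 0.12
```

```bash
python3 -m crank '[[[0.1,0,0],0],[[0,0,0],0],[[0,0,0],0],[[0,0,0],0],[[0,0,0],0],[[0,0,0],0],[[0,0,0],0],[[0,0,-1],0],[[0,0,-3],0],[[0,0,-4],0],[[0,0,0],0],[[0,0,0],0]]' 4 40
python3 -m crank '[[[2.3,-2.2,0],0],[[2.4,-2.2,0],0],[[2.4,-2.2,0],0],[[2.4,-2.2,0],0],[[2.4,-2.2,0],0],[[2.4,-2.2,0],0],[[2.4,-2.2,0],0],[[2.1,-2,0],0],[[0,0,2],0],[[0,0,1.5],0],[[0,0,0],0],[[0,0,0],0]]'
python3 to.py .642 .0995 .0132 0
```

```text
time_s: 19.75
position: [0.4549, -0.0741, 0.0889]
ee_rot: [3.14, -0.004, -0.0]
wrist_force: [-0.1, -0.7, -2.8]
width: 0.0494
gripper_force: 40.0
time_s: 20.75
position: [0.6386, 0.1006, 0.0484]
ee_rot: [-3.141, 0.007, -0.0]
wrist_force: [0.6, -0.2, -1.9]
width: 0.0494
gripper_force: 40.0
t 20.75 pos [0.6386 0.1006 0.0484] rpy [-3.141  0.007 -0.   ] w 0.0494 g 40.0 F [ 0.6 -0.2 -1.9] q6 1.54
 roll -0.0 then shift cm 0.34 0.11 3.52
```

```bash
python3 -m crank '[[[0.2,0.1,1],0],[[0,0,1],0],[[0,0,0.8],0],[[0,0,0.4],0],[[0,0,0.2],0],[[0,0,0],0],[[0,0,0],0],[[0,0,0],0]]'
python3 to.py .642 .0995 .0132 0
```

```text
time_s: 21.42
position: [0.6439, 0.0994, 0.0182]
ee_rot: [3.142, -0.001, -0.0]
wrist_force: [0.3, -0.2, -2.5]
width: 0.0492
gripper_force: 40.0
t 21.42 pos [0.6439 0.0994 0.0182] rpy [ 3.142e+00 -1.000e-03 -0.000e+00] w 0.0492 g 40.0 F [ 0.3 -0.2 -2.5] q6 1.54
 roll -0.0 then shift cm -0.19 -0.01 0.5
```

```bash
python3 -m crank '[[[-0.15,0,0.3],0],[[0,0,0.15],0],[[0,0,0],0],[[0,0,0],0],[[0,0,0],0]]'
python3 to.py
python3 -m crank '[[[0,0,0],0],[[0,0,0],0],[[0,0,0],0],[[0,0,0],0],[[0,0,-1],0],[[0,0,-3],0],[[0,0,-4],0],[[0,0,-3],0],[[0,0,0],0],[[0,0,0],0]]' 7.5
python3 to.py .444 .0995 .006 0
python3 - <<'E'
from h import *
for l in("ring_go","vblock"):
  for c in("side","top"):
    imaging.snapshot(c);print(l,[(np.round(d['centre'],4).tolist(),round(d['p'],2)) for d in imaging.place_of(l,c)[:2]])
E
```

```text
time_s: 21.83
position: [0.642, 0.0994, 0.0132]
ee_rot: [-3.142, -0.0, -0.0]
wrist_force: [0.2, -0.8, -1.7]
width: 0.0491
gripper_force: 40.0
t 21.83 pos [0.642  0.0994 0.0132] rpy [-3.142 -0.    -0.   ] w 0.0491 g 40.0 F [ 0.2 -0.8 -1.7] q6 1.54
time_s: 22.67
position: [0.6441, 0.0994, 0.127]
ee_rot: [3.141, -0.007, -0.0]
wrist_force: [1.0, 0.0, -0.4]
width: 0.0747
gripper_force: 0.0
t 22.67 pos [0.6441 0.0994 0.127 ] rpy [ 3.141 -0.007 -0.   ] w 0.0747 g 0.0 F [ 1.   0.  -0.4] q6 1.54
 roll -0.0 then shift cm -20.01 -0.01 12.1
ring_go [([0.6402, 0.1019, 0.0056], 0.69)]
ring_go []
vblock [([0.445, 0.1035, -0.0003], 0.91)]
vblock [([0.6389, 0.1017, 0.0025], 0.7), ([0.4424, 0.0992, 0.0001], 0.58)]
```

```bash
python3 -m crank '[[[-2,0,0],0],[[-4,0,0],0],[[-4,0,0],0],[[-4,0,0],0],[[-4,0,0],0],[[-2,-0.1,0],0],[[0,0,3],0],[[0,0,3],0],[[0,0,3],0],[[0,0,1.5],0],[[0,0,0],0],[[0,0,0],0]]' 7.5 50
python3 to.py .444 .101 .008 0
```

```text
time_s: 24.07
position: [0.4412, 0.1005, 0.0176]
ee_rot: [-3.141, 0.002, -0.0]
wrist_force: [0.4, 0.3, -0.8]
width: 0.075
gripper_force: 0.0
t 24.07 pos [0.4412 0.1005 0.0176] rpy [-3.141e+00  2.000e-03 -0.000e+00] w 0.075 g 0.0 F [ 0.4  0.3 -0.8] q6 1.53
 roll -0.0 then shift cm 0.28 -0.05 0.96
```

```bash
python3 -m crank '[[[0.2,0,0.6],0],[[0,0,0.3],0],[[0,0,0],0],[[0,0,0],0],[[0,0,0],0],[[0,0,0],0]]' 7.5 50
python3 to.py
python3 -m crank '[[[0,0,0],0],[[0,0,0],0],[[0,0,0],0],[[0,0,0],0],[[0,0,0],0],[[0,0,0],0],[[0,0,0],0],[[0,0,0],0]]' 3
python3 -m crank '[[[0,0,-1],0],[[0,0,-3],0],[[0,0,-4],0],[[0,0,-4],0],[[0,0,0],0],[[0,0,0],0]]'
python3 to.py .645 -.251 .13 0
```

```text
time_s: 24.57
position: [0.4443, 0.1004, 0.0095]
ee_rot: [3.142, -0.001, -0.0]
wrist_force: [-0.4, -0.0, -0.5]
width: 0.0755
gripper_force: 0.0
t 24.57 pos [0.4443 0.1004 0.0095] rpy [ 3.142e+00 -1.000e-03 -0.000e+00] w 0.0755 g 0.0 F [-0.4 -0.  -0.5] q6 1.53
time_s: 25.23
position: [0.4439, 0.1004, 0.0091]
ee_rot: [3.142, 0.0, -0.0]
wrist_force: [-0.4, -0.9, 1.2]
width: 0.0397
gripper_force: 50.0
time_s: 25.73
position: [0.4457, 0.1005, 0.1317]
ee_rot: [3.141, -0.006, -0.0]
wrist_force: [0.2, -0.0, -3.7]
width: 0.0396
gripper_force: 50.0
t 25.73 pos [0.4457 0.1005 0.1317] rpy [ 3.141 -0.006 -0.   ] w 0.0396 g 50.0 F [ 0.2 -0.  -3.7] q6 1.53
 roll -0.0 then shift cm 19.93 35.15 0.17
```

```bash
python3 -m crank '[[[1,1.8,0],0],[[1.8,3.2,0],0],[[1.8,3.2,0],0],[[1.8,3.2,0],0],[[1.8,3.2,0],0],[[1.8,3.2,0],0],[[1.8,3.2,0],0],[[1.8,3.2,0],0],[[1.8,3.2,0],0],[[1.8,3.2,0],0],[[1.8,3.2,0],0],[[1,1.4,0],0]]'
python3 -m crank '[[[0,0,0],0.12],[[0,0,0],0.12],[[0,0,0],0.085],[[0,0,0],0],[[0,0,0],0],[[0,0,0],0]]'
python3 to.py .645 -.251 .05 -.325
```

```text
time_s: 26.73
position: [0.643, -0.255, 0.1253]
ee_rot: [-3.141, 0.004, -0.003]
wrist_force: [0.2, 0.2, -2.4]
width: 0.0394
gripper_force: 50.0
time_s: 27.23
position: [0.6429, -0.2509, 0.1272]
ee_rot: [-3.141, 0.003, -0.323]
wrist_force: [-0.5, 0.9, -3.2]
width: 0.0398
gripper_force: 50.0
t 27.23 pos [ 0.6429 -0.2509  0.1272] rpy [-3.141e+00  3.000e-03 -3.230e-01] w 0.0398 g 50.0 F [-0.5  0.9 -3.2] q6 1.35
 roll 0.002 then shift cm 0.2 -0.06 7.72
```

```bash
python3 -m crank '[[[0.2,0,2],0],[[0,0,3],0],[[0,0,2],0],[[0,0,1],0],[[0,0,0],0],[[0,0,0],0],[[0,0,0],0]]'
python3 to.py .645 -.251 .0152 -.325
python3 - <<'E'
from h import *
c="side";s=imaging.snapshot(c);u,v=proj(c,(.645,-.251,.02)).astype(int)
cv2.imwrite("pics/g5.png",cv2.resize(s[v-60:v+60,u-60:u+60],(480,480),interpolation=cv2.INTER_CUBIC))
E
```

```text
time_s: 27.82
position: [0.647, -0.2529, 0.0511]
ee_rot: [3.141, -0.003, -0.325]
wrist_force: [0.3, -0.4, -2.8]
width: 0.0397
gripper_force: 50.0
t 27.82 pos [ 0.647  -0.2529  0.0511] rpy [ 3.141e+00 -3.000e-03 -3.250e-01] w 0.0397 g 50.0 F [ 0.3 -0.4 -2.8] q6 1.35
 roll 0.0 then shift cm -0.25 -0.12 3.59
```

View pics/g5.png

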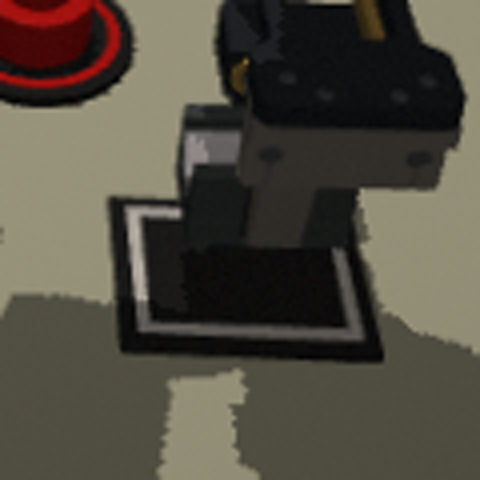

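Side view: the block is parallel to the rectangle but appears right of centre. I'll check whether that is perspective or a real offset.

Run:
```python
from h import *
u,v=proj("side",(.645,-.251,.02)).astype(int)
f=lambda P:((proj("side",P)-[u-60,v-60])*4).round()
y=-.325;X=np.array([np.cos(y),np.sin(y),0]);Y=np.array([-np.sin(y),np.cos(y),0])
c=np.array([.647,-.2529,.0511-.0093])
print('block near bottom',f(c-.03*X-.02*Y),f(c+.03*X-.02*Y))
c=np.array([.645,-.251,.005]);print('pad',[f(c+a*.05*X+b*.04*Y).tolist() for a,b in((-1,1),(1,1),(1,-1),(-1,-1))])
```

```text
block near bottom [183. 242.] [343. 247.]
pad [[103.0, 193.0], [345.0, 200.0], [382.0, 353.0], [117.0, 344.0]]
```

Mostly perspective: the real offset is about 2–4 mm. Correct it, lower and release.

```bash
python3 -m crank '[[[-0.25,0,1],0],[[0,0,1],0],[[0,0,0.8],0],[[0,0,0.5],0],[[0,0,0],0],[[0,0,0],0],[[0,0,0],0]]'
python3 to.py .6455 -.252 .0152 -.325
```

```text
time_s: 28.45
position: [0.6433, -0.2514, 0.0158]
ee_rot: [-3.142, 0.0, -0.325]
wrist_force: [0.7, 0.0, -3.5]
width: 0.0398
gripper_force: 50.0
t 28.45 pos [ 0.6433 -0.2514  0.0158] rpy [-3.142  0.    -0.325] w 0.0398 g 50.0 F [ 0.7  0.  -3.5] q6 1.35
 roll -0.0 then shift cm 0.23 -0.01 0.06
```

```bash
python3 -m crank '[[[0,0,0.08],0],[[0,0,0],0],[[0,0,0],0]]'
python3 -m crank '[[[0,0,0],0],[[0,0,0],0],[[0,0,0],0],[[0,0,0],0],[[0,0,-1],0],[[0,0,-3],0],[[0,0,-4],0],[[0,0,-4],0],[[0,0,-4],0],[[0,0,0],0]]' 7.5
python3 -m crank '[[[-4,0,0],0],[[-4,0,0],0],[[-4,0,0],0],[[-4,0,0],0],[[-4,0,0],0],[[-4,0,0],0],[[-4,0,0],0],[[-4,0,0],0],[[0,0,0],0],[[0,0,0],0],[[0,0,0],0]]'
python3 to.py
python3 - <<'E'
from h import *
for c in("top","side"):
  cv2.imwrite(f"pics/{c}9.png",imaging.snapshot(c)[60:,100:][:300,:400].repeat(2,0).repeat(2,1))
  for l in "ring_go ring_nogo vblock objective pad_green pad_red pad_white lens_holder loupe bottle".split():
    print(c,l,[(np.round(d['centre'],3).tolist(),round(d['p'],2)) for d in imaging.place_of(l,c)[:2]])
E
```

```text
time_s: 28.7
position: [0.6434, -0.2514, 0.0152]
ee_rot: [-3.142, 0.0, -0.325]
wrist_force: [-0.4, 0.4, -3.9]
width: 0.0399
gripper_force: 50.0
time_s: 29.53
position: [0.6482, -0.2541, 0.188]
ee_rot: [3.138, -0.018, -0.325]
wrist_force: [0.5, 0.3, 1.6]
width: 0.0751
gripper_force: 0.0
time_s: 30.45
position: [0.341, -0.1499, 0.1765]
ee_rot: [3.14, -0.003, -0.326]
wrist_force: [0.3, 0.4, 0.2]
width: 0.0752
gripper_force: 0.0
t 30.45 pos [ 0.341  -0.1499  0.1765] rpy [ 3.14e+00 -3.00e-03 -3.26e-01] w 0.0752 g 0.0 F [0.3 0.4 0.2] q6 1.15
top ring_go [([0.645, 0.099, -0.001], 0.53)]
top ring_nogo [([0.622, -0.09, 0.004], 0.71)]
top vblock [([0.64, -0.254, 0.004], 0.87), ([0.541, 0.169, -0.001], 0.62)]
top objective [([0.641, 0.29, 0.006], 0.62)]
top pad_green [([0.64, 0.104, 0.003], 0.63)]
top pad_red [([0.619, -0.09, 0.0], 0.79)]
top pad_white [([0.642, -0.248, -0.002], 0.83), ([0.642, 0.1, 0.005], 0.21)]
top lens_holder [([0.639, 0.283, -0.002], 0.76)]
top loupe [([0.537, 0.17, 0.003], 0.71), ([0.642, 0.101, -0.0], 0.38)]
top bottle [([0.546, -0.184, -0.002], 0.74), ([0.642, -0.257, 0.003], 0.21)]
side ring_go [([0.643, 0.104, 0.005], 0.85)]
side ring_nogo [([0.621, -0.091, 0.002], 0.79)]
side vblock [([0.645, -0.246, 0.004], 0.96)]
side objective [([0.636, 0.29, 0.008], 0.7)]
side pad_green [([0.644, 0.096, -0.002], 0.57)]
side pad_red [([0.624, -0.093, 0.001], 0.94)]
side pad_white [([0.645, -0.248, 0.002], 0.75)]
side lens_holder [([0.641, 0.289, 0.003], 0.94)]
side loupe [([0.534, 0.165, -0.001], 0.74)]
side bottle [([0.547, -0.186, -0.004], 0.65)]
```

View pics/top9.png

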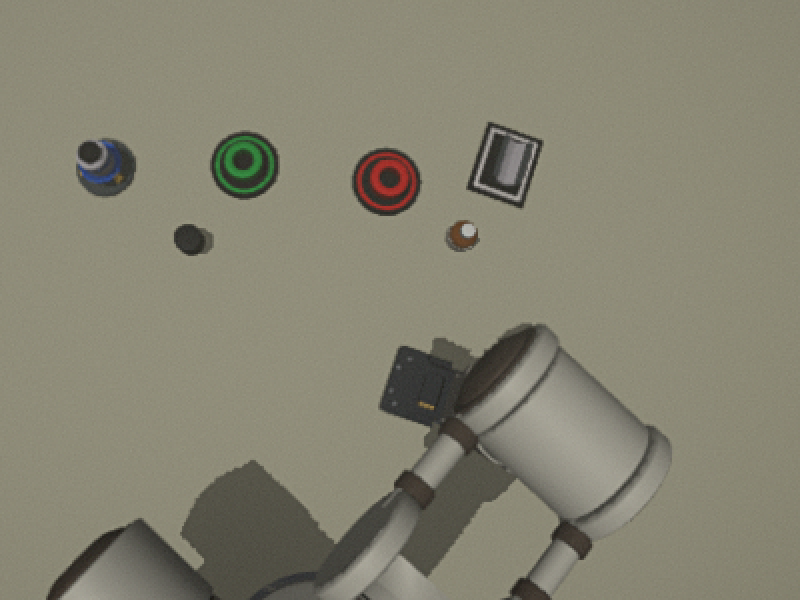

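View pics/side9.png

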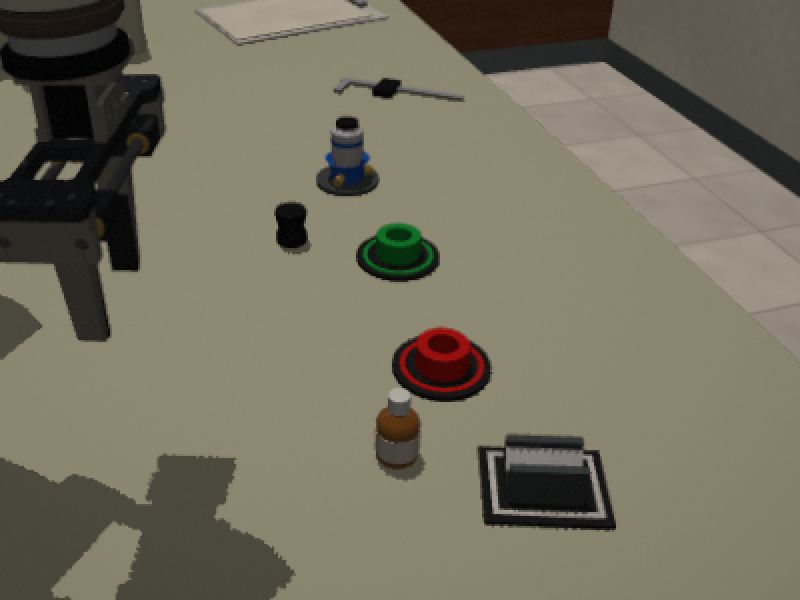

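The final pictures show both rings inside their circles (side 400,245 and 442,358) and the V-block squared in the rectangle (547,475). The objective stands in the holder (347,155), the loupe and bottle are where they were, and the arm is clear.

```bash
python3 -c "
from station import job_done
print(job_done())"
```

```text
the job is handed in; nothing more can be done
None
```

The job is handed in, with no verdict returned: both rings and the V-block sit on their own pads, the objective is fully home in the holder, and the loupe and bottle did not move (about 30 s of the 106 s used).

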